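# Push the filter carton home in its rack lane

## Task

Push the carton with the orange band along the counter into the empty lane of the blue stock rack until it rests against the stop at the lane's far end. Steer it straight down the middle: neither the carton nor the gripper may touch the rails on either side, as they are only clipped on. Push it only, never lift or tip it, leave everything else where it stands, and draw the hand clear when it is home.

Things in the scene. Friction and masses are not known exactly. Their poses are not given: they have to be found in the camera images.
- rack: Blue two-lane carton rack, fixed (its place and yaw vary). Origin: on the counter (z = 0), in the middle of the mouth of the EMPTY lane. +y points down the lane from mouth to stop, +x across to the occupied lane. The empty lane is 110 mm wide between rails (x -55 to +55 mm), runs from y = 0 to the stop, and its floor is the counter (with a thin flat white liner).
- lane_end (a point): Middle of the stop's face at the far end of the empty lane, at counter height (rack x = 0, y = 180 mm). The stop is a fixed blue cross-bar, 10 mm thick and 45 mm high, over both lanes. Axes as the rack's.
- rail_near: Blue guide rail on the -x side of the empty lane, fixed, 12 mm wide, 180 mm long, 25 mm high. Origin: on the counter at its mouth end, middle of its width (rack x = -61 mm). Axes as the rack's. Not to be touched.
- rail_mid: Blue guide rail between the empty and the occupied lane, fixed, 12 mm wide, 180 mm long, 25 mm high. Origin: on the counter at its mouth end, middle of its width (rack x = +61 mm). Axes as the rack's. Not to be touched.
- carton_mid (a point): Centre (35 mm above the counter) of the carton to push: closed cardboard box with an orange band, 84 (its x) x 120 (its y) x 70 mm high, loose, 0.2 to 0.45 kg. It starts on the counter before the empty lane's mouth, 40 to 100 mm short of it, up to 30 mm to a side, askew up to 0.3 rad, +y roughly down the lane. When home its centre is 120 mm past the mouth, 13 mm free each side.
- stored_carton_mid (a point): Centre of a like carton with a green band (84 x 120 x 70 mm), loose, already standing in the occupied lane (lane middle at rack x = +122 mm). To be left alone.
- glass_a: Clear glass tumbler, 68 mm across, 85 mm high, loose. Origin: centre of its underside. Bystander.
- glass_b: Second clear glass tumbler, 68 mm across, 85 mm high, loose. Origin: centre of its underside. Bystander.
- tamper: Steel coffee tamper standing on its 58 mm foot, 88 mm high, loose. Origin: centre of its underside. Bystander.
- jug: Steel milk jug with a handle, 84 mm across, 100 mm high, loose. Origin: centre of its underside. Bystander.
- cup: White coffee cup with a handle, 80 mm across, 60 mm high, loose. Origin: centre of its underside. Bystander.
- spoon: Steel spoon with a pale wooden handle, lying on the counter, loose. Bystander.
There are look-alikes about, which are no part of the job. What is shaped like the part that bears carton_mid but turquoise or yellow is not meant.

How it is judged:
By the outcome, as a careful person would: the job done as asked, in the order asked, and still so for the second after the job is handed in, with the robot touching nothing.
It also fails if it takes over 64 s, if anything falls off the work surface, if the arm or the gripper's body presses on something with over 40 N, if the wrist force passes 120 N, or if a joint passes its speed limit or range.

## Robot

A 6-joint arm with a two-finger parallel gripper is mounted at the origin on the work surface. World frame = base frame: x ahead of the robot, y to its left, z up, the work surface at z = 0. Lengths are in m, angles in degrees, forces in N, time in s.
With the tool pointing down it reaches from about 0.3 to 0.75 m from the base axis. Payload 8.5 kg.
Tool frame: the origin (TCP) lies at the very end of the fingers, on their centre line; the grasp point (between the pads) lies 19 mm behind it; z points along the fingers, y is the line along which they close (so a half turn about z gives the same grasp; the last joint's range is limited). The gripper opens to 88 mm and grips with 3 to 60 N. Pads are 18 mm wide; open, the fingers measure 123 mm over their backs; the gripper's body (75 mm by 187 mm) begins 45 mm behind the grasp point.
Start: joints at [55.961, 21.807, 74.336, -0, 83.858, -12.336], TCP at [0.203, 0.511, 0.239] pointing down, gripper open.
Joint ranges: [-178.18, 178.18], [-50.72, 133.34], [12.68, 142.11], [-81.47, 261.47], [9.98, 163.14], [-165.26, 165.26]. Speed limits (degrees/s): [136.94, 136.94, 180, 180, 180, 180].

## Interface

Orientations are given as a 3x3 rotation matrix whose columns are the frame's x, y, z axes.
In Python, from plant import manip gives the robot as it stands.
- The arm moves only by the tool move_arm, never from a script. Its argument "targets" is a list that holds one entry, the list of rows, each a list of 7 numbers: the shift along the tool's x, y, z in cm, then the turn, a rotation vector about the tool's x, y, z in degrees, then the opening, from -1 (shut) to 1 (fully open). A call has 1 to 8 rows; each row shifts and turns the commanded pose from where the row before left it, along the tool's axes as they then stand; what a row does not reach is not made up. A row lasts 1/8 s, in which the tool goes at most 62.5 mm and 10.7 degrees, less where a joint would pass 70% of its speed; a pose out of reach is approached as far as the arm can. A call with a gripper value outside its range is refused whole. The fingers move at their own pace and stop on an object; "force" is the grip in N (left out, the last holds). Time passes only in rows, so rows that do not move let the fingers close. It gives the time, the measured TCP pose, the force, the opening and the grip force at its end, in the units of the state.
- manip.get_obs(): the state, without advancing time (a new reading comes with each control period).
- manip.get_image(name): name is "scene" or "side" or "wrist"; returns a dict with "color" (420x560x3 uint8, red, green, blue), "K" (3x3 intrinsics, pixels), "R" (3x3) and "t" (3): a world point X has camera coordinates R X + t. Camera axes: x right, y down, z forward; pixel columns grow to the right and rows downward; lengths in m; the calibration is good to about 2 mm. A picture is of the moment at which its call begins. There is no depth.
- manip.job_done(): hands the job in; it is judged then, once.
The state is a dict: "clock": time; "q": joint angles; "dq": joint speeds; "joint_efforts": joint torques, N m; "ee_pos": TCP position; "tcp_rot": TCP orientation; "force": force on the tool from outside, world axes, zero at the start; "ft_torque": the same for the moment, N m; "grip_width": opening from 0.0 (shut) to 1.0 (fully open); "grasp_force": force on a finger pad.
Only numpy, scipy, OpenCV 4.12 (cv2) and the standard library are available. Lean on these libraries where they do the work, as an engineer would, in place of code of your own. Each camera call takes 0.05 s, during which the arm holds its last target. There are 200 camera calls.

## Working session

There is one attempt and no reset: what is moved stays moved. The work goes in short steps, Python scripts to look and compute and a tool call to move; the robot and the scene stay as the last step left them, time stands still between calls to the robot, and variables do not carry over. Pictures are saved under pics/ and viewed, at most 10 in all, crops included, and the job is handed in when it is done.

Besides the shell and the picture viewer there is one more tool, called after ">>>" in YAML: its name, and indented under it one key for each argument. move_arm: Moves the arm, as the interface text tells. Its arguments: {"type":"object","properties":{"targets":{"type":"array"},"force":{"type":"number"}},"required":["targets"]}

```bash
mkdir -p pics
python3 - <<'E'
from plant import manip
import cv2
for n in ("scene","side"):
    i=manip.get_image(n); cv2.imwrite(f"pics/{n}0.png",i["color"][:,:,::-1])
    print(n,i["K"].tolist(),(-i["R"].T@i["t"]).round(3))
o=manip.get_obs();print(o["clock"],o["ee_pos"],o["tcp_rot"])
E
```

```text
scene [[539.0463623436827, 0.0, 276.3569117135474], [0.0, 539.0463623436827, 214.0358301531682], [0.0, 0.0, 1.0]] [ 1.428 -0.098  1.11 ]
side [[539.5003503091442, 0.0, 272.1004399648547], [0.0, 539.5003503091442, 209.1100162644075], [0.0, 0.0, 1.0]] [-0.092 -1.289  1.103]
0.1 [0.20326601 0.51079511 0.2382239 ] [[-9.29090047e-01  3.69852942e-01 -6.97576405e-04]
 [ 3.69853510e-01  9.29089483e-01 -1.05510173e-03]
 [ 2.57878421e-04 -1.23828560e-03 -9.99999200e-01]]
```

View pics/scene0.png

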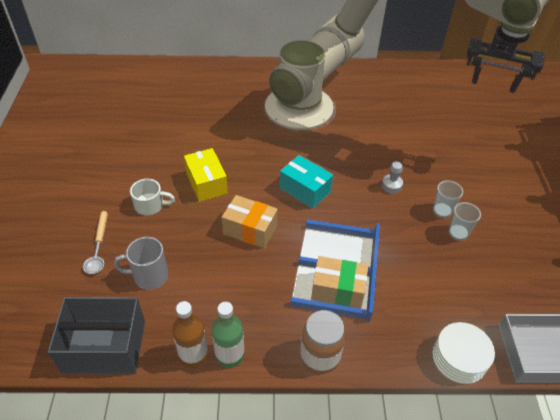

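View pics/side0.png

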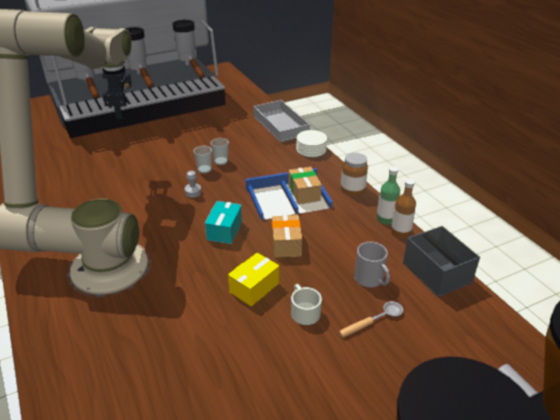

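Scene: the orange carton is at about (250,221). The rack runs from its mouth at x≈300 to the stop at (378,228)–(373,312), with the empty lane on the robot's side. Side: the carton is at (287,236) and the empty lane at (272,200). I'll measure the carton and rack roughly, then take a closer look with the wrist camera.

```bash
cat > h.py <<'E'
from plant import manip
import numpy as np, cv2
def cast(i,p,z):
    d=i["R"].T@np.linalg.inv(i["K"])@np.array([p[0],p[1],1.]); c=-i["R"].T@i["t"]
    return (c+d*(z-c[2])/d[2])[:2]
def hsv(i): return cv2.cvtColor(i["color"],cv2.COLOR_RGB2HSV)
def mask(i,lo,hi): return cv2.inRange(hsv(i),np.array(lo),np.array(hi))
def blobs(m,a=40):
    return sorted([c for c in cv2.findContours(m,cv2.RETR_EXTERNAL,cv2.CHAIN_APPROX_NONE)[0] if cv2.contourArea(c)>a],key=cv2.contourArea,reverse=True)
E
python3 - <<'E'
from h import *
for n,c in (("scene",(250,215)),("side",(287,226))):
    i=manip.get_image(n); print(n,"carton top",cast(i,c,.07).round(3))
    m=mask(i,(105,150,60),(125,255,255))
    for b in blobs(m): print("blue",cv2.contourArea(b),cv2.boundingRect(b))
    if n=="scene":
        for p in ((304,225),(299,263),(378,228),(373,312),(296,305)): print(p,cast(i,p,.025).round(3))
        for p in ((206,174),(305,180)):print("y/t",cast(i,p,.07).round(3))
        cv2.imwrite("pics/crop1.png",cv2.resize(i["color"][180:320,210:390,::-1],None,fx=4.2,fy=4.2,interpolation=cv2.INTER_CUBIC))
E
```

```text
scene carton top [ 0.531 -0.144]
blue 124.5 (292, 298, 70, 14)
blue 96.0 (369, 262, 7, 50)
blue 86.0 (307, 221, 64, 12)
(304, 225) [ 0.525 -0.003]
(299, 263) [ 0.647 -0.02 ]
(378, 228) [0.532 0.19 ]
(373, 312) [0.784 0.147]
(296, 305) [ 0.767 -0.031]
y/t [ 0.385 -0.267]
y/t [0.404 0.001]
side carton top [ 0.526 -0.144]
blue 114.0 (246, 174, 41, 41)
blue 55.0 (281, 180, 16, 29)
```

View pics/crop1.png

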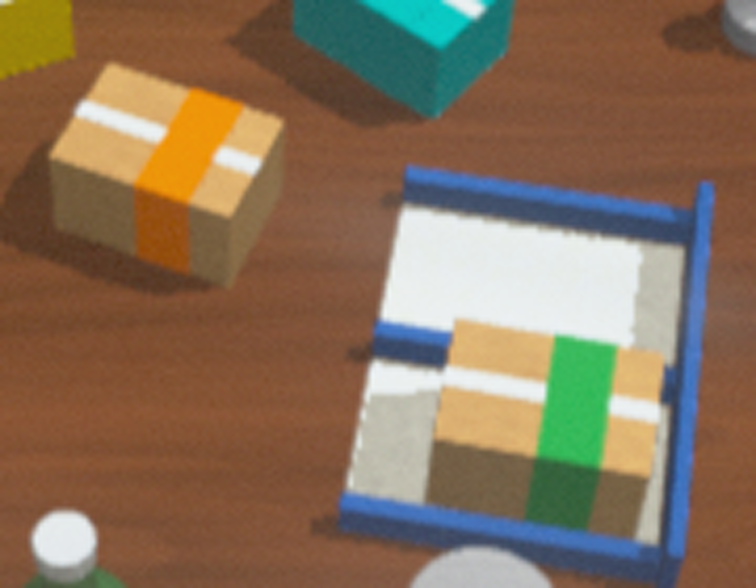

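Crop: the carton's top corners are (113,65), (284,122), (228,213) and (52,155). The rack is yawed roughly −8°. I'll turn the gripper so its tool x points down the lane, with the fingers part closed.

>>> move_arm:
  targets:
    - [[0, 0, 0, 0, 0, 9.5, 0], [0, 0, 0, 0, 0, 9.5, 0], [0, 0, 0, 0, 0, 9.5, 0], [0, 0, 0, 0, 0, 9.5, 0], [0, 0, 0, 0, 0, 9.5, 0], [0, 0, 0, 0, 0, 9.5, 0], [0, 0, 0, 0, 0, 9.5, 0], [0, 0, 0, 0, 0, 9.5, 0]]

```text
clock: 1.2
ee_pos: [0.2033, 0.5109, 0.2386]
tcp_rot: [[0.139, 0.99, -0.0], [0.99, -0.139, -0.0], [-0.0, -0.0, -1.0]]
force: [0.3, 0.8, -0.5]
grip_width: 0.5
grasp_force: 0.0
```

Run:
```python
from h import *
i=manip.get_image("scene"); P=lambda u,v,z: cast(i,(210+u/4.2,180+v/4.2),z)
c=np.array([P(*p,.07) for p in((113,65),(284,122),(228,213),(52,155))]);print(c.round(3),c.mean(0))
print([np.degrees(np.arctan2(*(c[a]-c[b]))).round(1) for a,b in((1,0),(2,3))])
near=[P(408,167,.025),P(690,207,.025)];mid=[P(376,323,.025),P(450,335,.025)];st=[P(706,183,.045),P(680,557,.045)]
for n in(near,mid,st):print(np.round(n,3),np.degrees(np.arctan2(*(n[1]-n[0]))).round(1))
o=manip.get_obs();R=o["tcp_rot"];print(R.round(3),o["ee_pos"],o["q"],o["grip_width"])
print("shift to standoff",R.T@(np.array([.51,-.27,.3])-o["ee_pos"])*100)
```

```text
[[ 0.463 -0.18 ]
 [ 0.51  -0.073]
 [ 0.582 -0.107]
 [ 0.538 -0.213]] [ 0.52321248 -0.14323638]
[np.float64(23.4), np.float64(22.3)]
[[0.507 0.006]
 [0.537 0.18 ]] 9.9
[[ 0.628 -0.018]
 [ 0.637  0.025]] 10.8
[[0.534 0.187]
 [0.797 0.14 ]] 100.2
[[ 0.146  0.989 -0.   ]
 [ 0.989 -0.146 -0.   ]
 [-0.    -0.    -1.   ]] [0.20336082 0.510927   0.23856294] [5.59584213e+01 2.18176605e+01 7.43496908e+01 6.60896777e-04
 8.38576224e+01 6.43463989e+01] 0.49944888166996365
shift to standoff [-72.78655441  41.72658163  -6.12377438]
```

The carton sits about 26 mm toward the −x side, skewed about +13° relative to the lane, with its front about 83 mm short of the mouth. My plan is to push its −x flank with both fingers aligned to the lane, which squares and centres it. Then I'll push its rear face straight in. I'll fly over it first.

>>> move_arm:
  targets:
    - [[-3.5, 2.5, -0.5, 0, 0, 0, 0], [-3.5, 2.5, -0.5, 0, 0, 0, 0], [-3.5, 2.5, -0.5, 0, 0, 0, 0], [-3.5, 2.5, -0.5, 0, 0, 0, 0], [-3.5, 2.5, -0.5, 0, 0, 0, 0], [-3.5, 2.5, -0.5, 0, 0, 0, 0], [-3.5, 2.5, -0.5, 0, 0, 0, 0], [-3.5, 2.5, -0.5, 0, 0, 0, 0]]

```text
clock: 2.25
ee_pos: [0.3644, 0.2054, 0.2789]
tcp_rot: [[0.131, 0.991, 0.0], [0.991, -0.131, 0.0], [0.0, 0.0, -1.0]]
force: [0.3, 0.3, -0.3]
grip_width: 0.501
grasp_force: 0.0
```

>>> move_arm:
  targets:
    - [[-3.5, 2.5, -0.5, 0, 0, 0, 0], [-3.5, 2.5, -0.5, 0, 0, 0, 0], [-3.5, 2.5, -0.5, 0, 0, 0, 0], [-3.5, 2.5, -0.5, 0, 0, 0, 0], [-3.5, 2.5, -0.5, 0, 0, 0, 0], [-3.5, 2.5, -0.5, 0, 0, 0, 0], [-3.5, 2.5, -0.5, 0, 0, 0, 0], [-3.5, 2.5, -0.5, 0, 0, 1.5, 0]]

```text
clock: 3.25
ee_pos: [0.5252, -0.0989, 0.3188]
tcp_rot: [[0.158, 0.987, -0.0], [0.987, -0.158, 0.0], [0.0, -0.0, -1.0]]
force: [-0.4, -0.2, 0.6]
grip_width: 0.501
grasp_force: 0.0
```

Run:
```python
from h import *
o=manip.get_obs();print(o["clock"],o["ee_pos"],o["tcp_rot"].round(3),o["q"].round(1) if hasattr(o["q"],"round") else o["q"])
i=manip.get_image("wrist"); cv2.imwrite("pics/w1.png",i["color"][:,:,::-1])
np.savez("w1.npz",**i); print(-i["R"].T@i["t"],i["R"].round(2))
```

```text
3.25 [ 0.52515621 -0.09889003  0.3188264 ] [[ 0.158  0.987 -0.   ]
 [ 0.987 -0.158  0.   ]
 [ 0.    -0.    -1.   ]] [-23.4  17.7  67.5   0.   94.9 -14.3]
[ 0.53770124 -0.02028769  0.46417429] [[ 0.99 -0.16  0.  ]
 [-0.15 -0.94  0.31]
 [-0.05 -0.3  -0.95]]
```

View pics/w1.png

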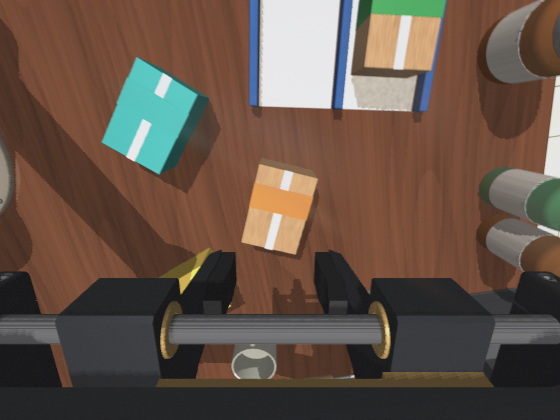

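Wrist view: the carton's top corners are about (262,158), (318,177), (297,255) and (242,237). The near rail's mouth is at (254,104) and the mid rail's mouth at (340,108). The turquoise box is at (155,115) and the yellow one is partly hidden at (200,275).

```bash
cat >> h.py <<'E'
def rel(p,rk):
    a=np.radians(rk[2]); u=np.array([np.sin(a),np.cos(a)]); x=np.array([np.cos(a),-np.sin(a)])
    d=np.asarray(p)-rk[:2]; return np.array([d@x,d@u])
def cartontop(i,seed):
    h=hsv(i); m=mask(i,(8,50,140),(25,255,255))|mask(i,(0,0,170),(180,60,255))
    m=cv2.morphologyEx(m,cv2.MORPH_OPEN,np.ones((3,3)))
    c=[b for b in blobs(m,300) if cv2.pointPolygonTest(b,seed,False)>=0]
    return cv2.boxPoints(cv2.minAreaRect(c[0])) if c else None
E
python3 - <<'E'
from h import *
i=dict(np.load("w1.npz"))
m=mask(i,(100,120,50),(128,255,255))
E=[]
for v in range(15,96,10):
    r=np.where(m[v,235:360])[0]+235; L=r[r<300]; M=r[r>=300]
    E.append([v,L.min(),L.max(),M.min(),M.max()])
E=np.array(E); print(E[[0,-1]], "mouth rows",[np.where(m[:,c])[0].max() for c in(253,254,338,341)])
for k,n in((1,"near out"),(2,"near in"),(3,"mid in"),(4,"mid out")):
    for z in(.025,0):
        P=np.array([cast(i,(e[k],e[0]),z) for e in E]); f=np.polyfit(P[:,1],P[:,0],1); print(n,z,"x at y=0 %.4f ang %.2f"%(f[1],np.degrees(np.arctan(f[0]))))
for p in((254,105),(340,109)): print("mouth",cast(i,p,.025),cast(i,p,0))
b=cartontop(i,(280,200)); print(b)
b=b if b is not None else [(262,158),(318,177),(297,255),(242,237)]
P=np.array([cast(i,p,.07) for p in b]);print(P.round(4),P.mean(0),[np.degrees(np.arctan2(*(P[(k+1)%4]-P[k]))).round(1) for k in range(4)],[np.linalg.norm(P[(k+1)%4]-P[k]).round(3) for k in range(4)])
for n,lo,hi in(("yel",(26,120,100),(34,255,255)),("turq",(82,120,60),(95,255,255))):
  for q in("scene",):
    j=manip.get_image(q); c=blobs(mask(j,lo,hi),100)[0].reshape(-1,2)
    A=np.array([rel(cast(j,p,.03),(.5735,-.007,10)) for p in c]); print(n,A.min(0),A.max(0))
E
```

```text
[[ 15 250 258 342 350]
 [ 95 250 257 334 342]] mouth rows [np.int64(105), np.int64(105), np.int64(108), np.int64(107)]
near out 0.025 x at y=0 0.5054 ang 10.59
near out 0 x at y=0 0.5034 ang 10.59
near in 0.025 x at y=0 0.5150 ang 11.09
near in 0 x at y=0 0.5135 ang 11.09
mid in 0.025 x at y=0 0.6255 ang 11.66
mid in 0 x at y=0 0.6302 ang 11.66
mid out 0.025 x at y=0 0.6374 ang 11.20
mid out 0 x at y=0 0.6428 ang 11.20
mouth [0.51169626 0.00244307] [0.51021592 0.00373702]
mouth [ 0.63210369 -0.02227103] [ 0.63747755 -0.02238393]
[[238.6471  241.41177]
 [258.29413 162.82355]
 [318.05884 177.76471]
 [298.4118  256.35294]]
[[ 0.458  -0.1825]
 [ 0.5069 -0.0732]
 [ 0.5845 -0.1064]
 [ 0.5419 -0.2207]] [ 0.52280511 -0.14573263] [np.float64(24.1), np.float64(113.2), np.float64(-159.5), np.float64(-65.5)] [np.float64(0.12), np.float64(0.084), np.float64(0.122), np.float64(0.092)]
yel [-0.21825787 -0.35167957] [-0.12799382 -0.29003202]
turq [-0.30335224 -0.09927621] [-0.11400456  0.04882298]
```

>>> move_arm:
  targets:
    - [[0, 0, 0, 0, 0, 10.2, 0], [0, 0, 0, 0, 0, 10.2, 0], [0, 0, 0, 0, 0, 10.2, 0], [0, 0, 0, 0, 0, 10.2, 0], [0, 0, 0, 0, 0, 10.2, 0], [0, 0, 0, 0, 0, 10.2, 0], [0, 0, 0, 0, 0, 10.2, 0], [0, 0, 0, 0, 0, 10.2, 0]]

```text
clock: 4.4
ee_pos: [0.5241, -0.0962, 0.3188]
tcp_rot: [[1.0, -0.017, -0.0], [-0.017, -1.0, 0.0], [-0.0, -0.0, -1.0]]
force: [-0.5, -0.0, -0.4]
grip_width: 0.499
grasp_force: 0.0
```

>>> move_arm:
  targets:
    - [[0, 0, 0, 0, 0, 10.1, 0], [-3.3, 2.3, 0, 0, 0, 0, 0], [-3.3, 2.3, 0, 0, 0, 0, 0], [0, 0, 5, 0, 0, 0, 0], [0, 0, 5, 0, 0, 0, 0], [0, 0, 5, 0, 0, 0, 0], [0, 0, 4, 0, 0, 0, 0], [0, 0, 0, 0, 0, 0, 0]]

```text
clock: 5.4
ee_pos: [0.4498, -0.1286, 0.1273]
tcp_rot: [[0.982, -0.187, -0.005], [-0.187, -0.982, 0.003], [-0.005, -0.002, -1.0]]
force: [-0.2, -0.5, -0.3]
grip_width: 0.495
grasp_force: 0.0
```

Run:
```python
from h import *
o=manip.get_obs();rk=(.571,-.009,10.8);R=o["tcp_rot"];print(o["clock"],o["ee_pos"],rel(o["ee_pos"][:2],rk),np.degrees(np.arctan2(R[0,0],R[1,0])),o["q"])
i=manip.get_image("scene"); cv2.imwrite("pics/s2.png",cv2.resize(i["color"][60:280,140:400,::-1],None,fx=2.7,fy=2.7))
```

```text
5.4 [ 0.44979596 -0.12864294  0.12729701] [-0.09663833 -0.14023511] 100.77186825517664 [-3.05102912e+01  2.09069752e+01  9.68384950e+01  7.10702914e-03
  6.25645485e+01  7.02585652e+01]
```

View pics/s2.png

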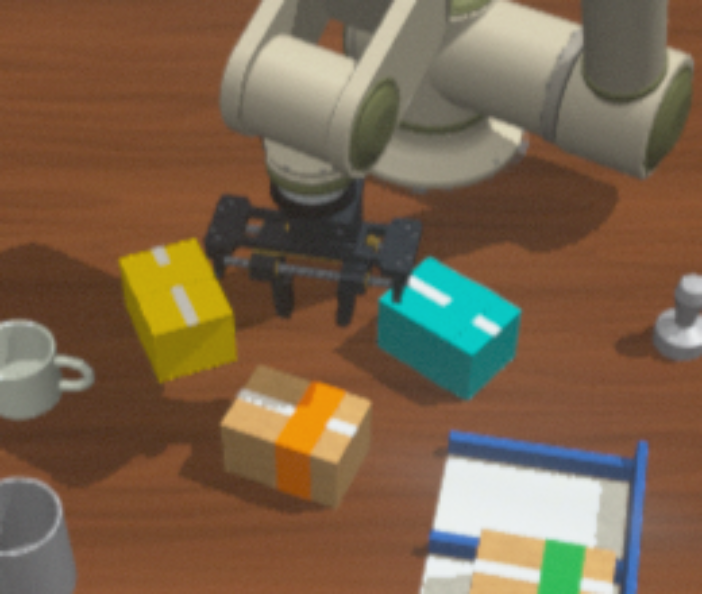

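The fingers hang between the yellow and turquoise boxes, and the body stays above them. Next I descend to z≈0.035 and push the flank.

>>> move_arm:
  targets:
    - [[0, 0, 3, 0, 0, 0, 0], [0, 0, 3, 0, 0, 0, 0], [0, 0, 2.2, 0, 0, 0, 0], [0, 0, 1, 0, 0, 0, 0], [0, 0, 0, 0, 0, 0, 0], [0, 0, 0, 0, 0, 0, 0]]

```text
clock: 6.2
ee_pos: [0.4518, -0.1305, 0.0379]
tcp_rot: [[0.982, -0.189, 0.002], [-0.189, -0.982, -0.001], [0.002, 0.001, -1.0]]
force: [-0.1, 0.3, -0.1]
grip_width: 0.5
grasp_force: 0.0
```

>>> move_arm:
  targets:
    - [[0.5, 0, 0, 0, 0, 0, 0], [0.5, 0, 0, 0, 0, 0, 0], [0.5, 0, 0, 0, 0, 0, 0], [0.4, 0, 0, 0, 0, 0, 0], [0.4, 0, 0, 0, 0, 0, 0], [0.4, 0, 0, 0, 0, 0, 0], [0.3, 0, 0, 0, 0, 0, 0], [0, 0, 0, 0, 0, 0, 0]]

```text
clock: 7.2
ee_pos: [0.481, -0.136, 0.0368]
tcp_rot: [[0.982, -0.189, 0.001], [-0.189, -0.982, -0.0], [0.001, 0.0, -1.0]]
force: [-0.1, 0.6, -0.3]
grip_width: 0.501
grasp_force: 0.0
```

```bash
cat > s.py <<'E'
from h import *
import sys
o=manip.get_obs();rk=(.571,-.009,10.8);R=o["tcp_rot"];print(o["clock"],o["ee_pos"],"tcp rack",rel(o["ee_pos"][:2],rk),"head",np.degrees(np.arctan2(R[0,0],R[1,0])),o["force"])
i=manip.get_image("scene")
for n,lo,hi in(("orange",(8,200,170),(18,255,255)),):
    c=blobs(mask(i,lo,hi),30)
    for b in c[:2]: print(cv2.boundingRect(b),cv2.contourArea(b))
cv2.imwrite(sys.argv[1],cv2.resize(i["color"][170:310,200:390,::-1],None,fx=4,fy=4,interpolation=cv2.INTER_CUBIC))
E
python3 s.py pics/s3.png
```

```text
7.2 [ 0.48101253 -0.13598423  0.03675733] tcp rack [-0.06459907 -0.14159696] head 100.89742113160786 [-0.14199391  0.62660656 -0.30248041]
(244, 206, 23, 27) 305.0
```

View pics/s3.png

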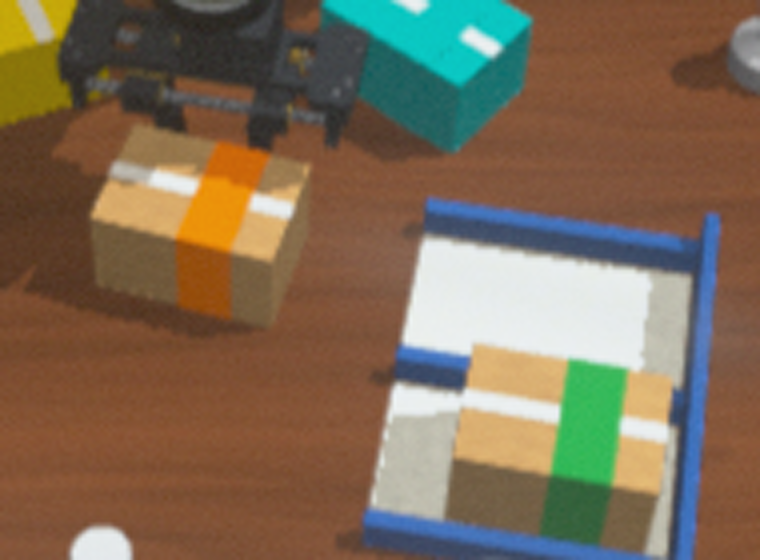

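The carton has rotated nearly square: its top corners in the crop are (135,127), (311,165), (275,238) and (93,214). I'll push another 13 mm, then back off and rise.

>>> move_arm:
  targets:
    - [[0.3, 0, 0, 0, 0, 0, 0], [0.3, 0, 0, 0, 0, 0, 0], [0.3, 0, 0, 0, 0, 0, 0], [0.2, 0, 0, 0, 0, 0, 0], [0.2, 0, 0, 0, 0, 0, 0], [0, 0, 0, 0, 0, 0, 0]]

```text
clock: 8.0
ee_pos: [0.4937, -0.1384, 0.0368]
tcp_rot: [[0.982, -0.189, 0.0], [-0.189, -0.982, -0.0], [0.0, -0.0, -1.0]]
force: [1.4, 0.3, -0.1]
grip_width: 0.498
grasp_force: 0.0
```

>>> move_arm:
  targets:
    - [[-1, 0, 0, 0, 0, 0, 0], [-1, 0, 0, 0, 0, 0, 0], [0, 0, -3, 0, 0, 0, 0], [0, 0, -5, 0, 0, 0, 0], [0, 0, -5, 0, 0, 0, 0], [0, 0, -5, 0, 0, 0, 0], [0, 0, -5, 0, 0, 0, 0], [0, 0, -5, 0, 0, 0, 0]]

```text
clock: 9.0
ee_pos: [0.4729, -0.1343, 0.3183]
tcp_rot: [[0.982, -0.189, -0.0], [-0.189, -0.982, 0.0], [-0.0, -0.0, -1.0]]
force: [-0.3, 0.5, 0.7]
grip_width: 0.5
grasp_force: 0.0
```

>>> move_arm:
  targets:
    - [[0, 0, 0, 0, 0, -10, 0], [0, 0, 0, 0, 0, -10, 0], [0, 0, 0, 0, 0, -10, 0], [0, 0, 0, 0, 0, -10, 0], [0, 0, 0, 0, 0, -10, 0], [0, 0, 0, 0, 0, -10, 0], [0, 0, 0, 0, 0, -10, 0], [0, 0, 0, 0, 0, -10, 0]]

```text
clock: 10.0
ee_pos: [0.4731, -0.1344, 0.3165]
tcp_rot: [[0.352, 0.936, -0.0], [0.936, -0.352, 0.0], [0.0, -0.0, -1.0]]
force: [0.5, 0.1, 0.2]
grip_width: 0.503
grasp_force: 0.0
```

>>> move_arm:
  targets:
    - [[0, 0, 0, 0, 0, -10, 0], [-4, 2.5, 0, 0, 0, 0, 0], [-4, 2.5, 0, 0, 0, 0, 0], [0, 0, 0, 0, 0, 0, 0], [0, 0, 0, 0, 0, 0, 0]]

```text
clock: 10.62
ee_pos: [0.5072, -0.2221, 0.3165]
tcp_rot: [[0.189, 0.982, -0.001], [0.982, -0.189, 0.001], [0.0, -0.001, -1.0]]
force: [0.8, 0.0, -0.9]
grip_width: 0.499
grasp_force: 0.0
```

Run:
```python
from h import *
o=manip.get_obs();rk=(.571,-.009,10.8);R=o["tcp_rot"];print(o["clock"],o["ee_pos"],rel(o["ee_pos"][:2],rk),np.degrees(np.arctan2(R[0,0],R[1,0])),o["q"].round(1))
i=manip.get_image("wrist"); cv2.imwrite("pics/w2.png",i["color"][:,:,::-1]); np.savez("w2.npz",**i); print(-i["R"].T@i["t"])
```

```text
10.625 [ 0.50717867 -0.22212361  0.31653961] [-0.0227555  -0.22130753] 10.910271869592348 [-35.9  19.8  64.6   0.   95.6 -25. ]
[ 0.52227371 -0.14398352  0.4619421 ]
```

View pics/w2.png

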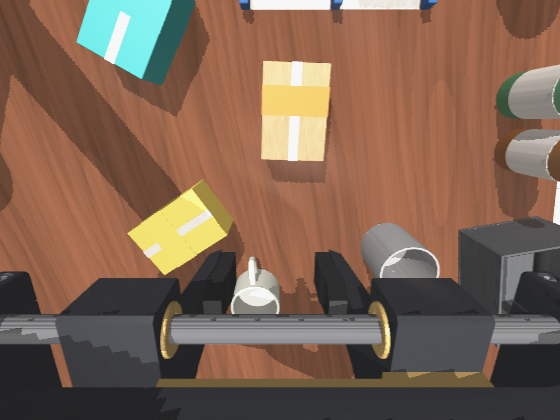

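Wrist view: the carton's corners are (263,62), (330,63), (323,161) and (261,159), so it is now close to square with the lane. The jug's rim is at about (400,265) and the cup at (255,290), with its handle at (253,265).

Run:
```python
from h import *
i=dict(np.load("w2.npz")); rk=(.571,-.009,10.8)
P=np.array([cast(i,p,.07) for p in((263,62),(330,63),(323,161),(261,159))]);Q=np.array([rel(p,rk) for p in P])
print(Q.round(4),Q.mean(0)); print("skew",[np.degrees(np.arctan2(*(Q[a]-Q[b]))).round(2) for a,b in((0,3),(1,2))])
m=mask(i,(100,120,50),(128,255,255))
r=np.where(m[3,200:460])[0]+200; print(r.min(),r.max(),[ (c,np.where(m[:40,c])[0].max()) for c in(246,338,425)])
for n in ((242,3),(250,3),(334,3),(343,3)): print("rail px",n,rel(cast(i,n,.025),rk).round(4))
for n,p,z in(("jugrim",(378,265),.1),("jugrim",(438,265),.1),("jugtop",(405,240),.1),("jugbody",(365,235),.0),("jugtopedge",(385,222),0),("cuphandle",(253,258),.04),("cup",(255,290),.06),("yel",(233,215),.07)): print(n,rel(cast(i,p,z),rk).round(3))
```

```text
[[-0.0367 -0.0759]
 [ 0.045  -0.0772]
 [ 0.0423 -0.1961]
 [-0.0411 -0.1932]] [ 0.00239494 -0.13561775]
skew [np.float64(2.14), np.float64(1.33)]
240 435 [(246, np.int64(9)), (338, np.int64(3)), (425, np.int64(8))]
rail px (242, 3) [-0.0643  0.0001]
rail px (250, 3) [-0.054  0.   ]
rail px (334, 3) [ 0.054  -0.0002]
rail px (343, 3) [ 0.0656 -0.0002]
jugrim [ 0.121 -0.336]
jugrim [ 0.205 -0.336]
jugtop [ 0.154 -0.299]
jugbody [ 0.132 -0.332]
jugtopedge [ 0.164 -0.309]
cuphandle [-0.058 -0.355]
cup [-0.055 -0.402]
yel [-0.082 -0.272]
```

The lane centre checks out at rack x = 0. The carton is at x = +2 mm with a skew of about 1.7°. I'll move behind it, descend, and push.

>>> move_arm:
  targets:
    - [[-0.3, 2.4, 0, 0, 0, 0, 0], [0, 0, 5, 0, 0, 0, 0], [0, 0, 5, 0, 0, 0, 0], [0, 0, 5, 0, 0, 0, 0], [0, 0, 5, 0, 0, 0, 0], [0, 0, 5, 0, 0, 0, 0], [0, 0, 3.2, 0, 0, 0, 0], [0, 0, 0, 0, 0, 0, 0]]

```text
clock: 11.68
ee_pos: [0.5298, -0.2286, 0.0336]
tcp_rot: [[0.188, 0.982, -0.003], [0.982, -0.188, 0.002], [0.002, -0.004, -1.0]]
force: [-0.4, -0.2, 0.1]
grip_width: 0.5
grasp_force: 0.0
```

>>> move_arm:
  targets:
    - [[0, 0, 0, 0, 0, 0, 0], [0.5, 0, 0, 0, 0, 0, 0], [0.5, 0, 0, 0, 0, 0, 0], [0.6, 0, 0, 0, 0, 0, 0], [0.6, 0, 0, 0, 0, 0, 0], [0.6, 0, 0, 0, 0, 0, 0], [0.6, 0, 0, 0, 0, 0, 0], [0, 0, 0, 0, 0, 0, 0]]

```text
clock: 12.68
ee_pos: [0.5371, -0.196, 0.0346]
tcp_rot: [[0.189, 0.982, -0.001], [0.982, -0.189, 0.001], [0.001, -0.001, -1.0]]
force: [0.1, 0.3, -0.0]
grip_width: 0.503
grasp_force: 0.0
```

>>> move_arm:
  targets:
    - [[0.6, 0, 0, 0, 0, 0, 0], [0.7, 0, 0, 0, 0, 0, 0], [0.7, 0, 0, 0, 0, 0, 0], [0.7, 0, 0, 0, 0, 0, 0], [0.7, 0, 0, 0, 0, 0, 0], [0.6, 0, 0, 0, 0, 0, 0], [0, 0, 0, 0, 0, 0, 0]]

```text
clock: 13.55
ee_pos: [0.5448, -0.1568, 0.0348]
tcp_rot: [[0.189, 0.982, 0.0], [0.982, -0.189, 0.0], [0.0, -0.0, -1.0]]
force: [0.3, -0.2, -0.5]
grip_width: 0.503
grasp_force: 0.0
```

```bash
python3 s.py pics/s4.png;python3 - <<'E'
from h import *
i=manip.get_image("wrist"); np.savez("w3.npz",**i); cv2.imwrite("pics/w3.png",i["color"][:,:,::-1])
E
```

```text
13.55 [ 0.54483132 -0.15684595  0.03480148] tcp rack [ 0.00199841 -0.15013071] head 10.870967444739355 [ 0.27963995 -0.18286955 -0.52733315]
(269, 211, 19, 28) 302.5
```

View pics/w3.png

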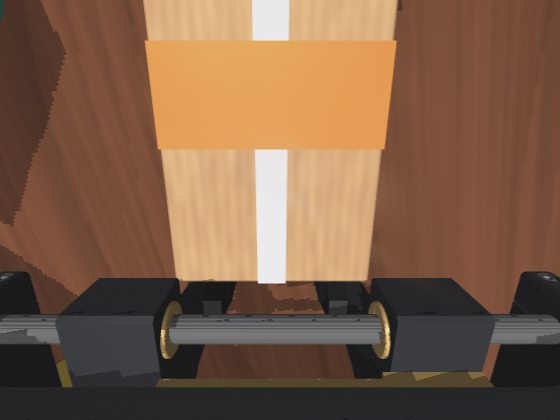

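The carton sits square on both fingers. Its rear-edge corners are (175,281) and (370,281), and the band edges are level at rows 41 and 149.

Run:
```python
from h import *
i=dict(np.load("w3.npz")); rk=(.571,-.009,10.8)
for p in((175,281),(370,281),(147,41),(395,41)): print(rel(cast(i,p,.07),rk).round(4))
j=manip.get_image("scene"); m=mask(j,(105,130,50),(128,255,255)); print(0)
```

```text
[-0.041  -0.1376]
[ 0.0433 -0.1378]
[-0.0407 -0.046 ]
[ 0.0426 -0.0461]
0
```

View pics/s4.png

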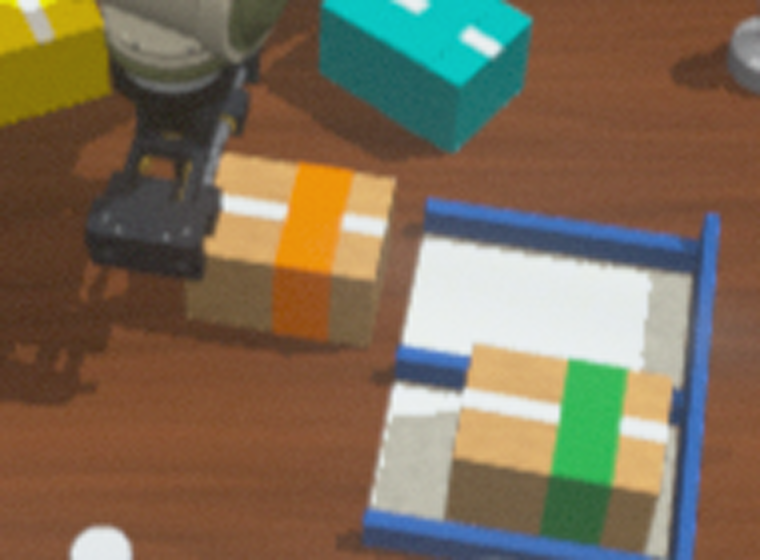

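Centred to about 1 mm and square, so I'll push straight in.

>>> move_arm:
  targets:
    - [[0.5, 0, 0, 0, 0, 0, 0], [0.8, 0, 0, 0, 0, 0, 0], [0.8, 0, 0, 0, 0, 0, 0], [0.8, 0, 0, 0, 0, 0, 0], [0.8, 0, 0, 0, 0, 0, 0], [0.8, 0, 0, 0, 0, 0, 0], [0.5, 0, 0, 0, 0, 0, 0], [0, 0, 0, 0, 0, 0, 0]]

```text
clock: 14.7
ee_pos: [0.5542, -0.1078, 0.0347]
tcp_rot: [[0.189, 0.982, -0.0], [0.982, -0.189, 0.0], [0.0, -0.0, -1.0]]
force: [0.2, -0.3, 0.4]
grip_width: 0.501
grasp_force: 0.0
```

```bash
python3 s.py pics/s5.png
python3 - <<'E'
from h import *
i=manip.get_image("wrist"); rk=(.571,-.009,10.8)
m=mask(i,(100,120,50),(128,255,255)); o=mask(i,(8,190,150),(20,255,255))
b=blobs(o,500)[0].reshape(-1,2); t=b[:,1].min()+2; s=b[abs(b[:,1]-t)<2]
for p in((s[:,0].min(),t),(s[:,0].max(),t)): print("band",p,rel(cast(i,p,.07),rk).round(4))
for v in(5,20,35,50,70):
    r=np.where(m[v])[0]; L=r[r<270];M=r[r>270]
    for q in(L,M):
        if len(q)>3: print("rail",v,q.min(),q.max(),rel(cast(i,(q.min(),v),.025),rk).round(4),rel(cast(i,(q.max(),v),.025),rk).round(4))
E
```

```text
14.7 [ 0.55418601 -0.10777834  0.03467476] tcp rack [ 0.00199305 -0.10017933] head 10.879682499673871 [ 0.1932351  -0.34788681  0.36078886]
(289, 213, 18, 28) 298.0Traceback (most recent call last):
  File "<stdin>", line 4, in <module>
IndexError: list index out of range
```

View pics/s5.png

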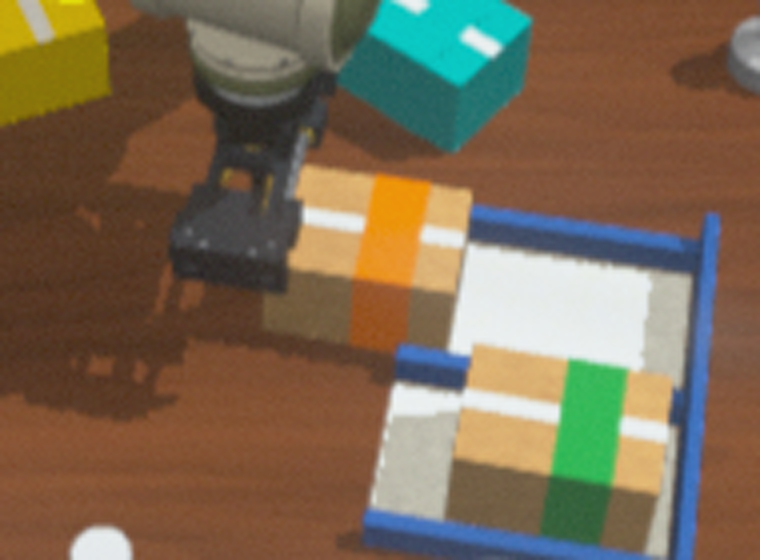

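The carton has entered the mouth, lying between the rails with its flank parallel to them. That was my last picture, so I'll go by numbers from here.

```bash
cat > c.py <<'E'
from h import *
i=manip.get_image("wrist"); rk=(.571,-.009,10.8)
m=mask(i,(100,120,40),(130,255,255)); wood=mask(i,(8,60,170),(28,255,255))|mask(i,(0,0,190),(180,50,255))
for v in(10,40,70,100,140,180,220,260):
    r=np.where(m[v])[0]; L=r[r<270];M=r[r>270]; w=np.where(wood[v,100:450])[0]+100
    a=["carton",rel(cast(i,(w.min(),v),.07),rk)[0].round(4),rel(cast(i,(w.max(),v),.07),rk)[0].round(4)] if len(w) else []
    for q,k in((L,"near"),(M,"mid")):
        if len(q)>3: a+=[k]+[rel(cast(i,(e,v),.025),rk)[0].round(4) for e in(q.min(),q.max())]
    print(v,*a)
E
python3 c.py
```

```text
10 carton -0.0404 0.0591 near -0.0674 -0.0587 mid 0.0589 0.0635
40 carton -0.0406 0.0576 near -0.0675 -0.0599 mid 0.0605 0.0633
70 carton -0.0415 0.0592 near -0.0676 -0.0598
100 carton -0.0414 0.0427
140 carton -0.0413 0.0429
180 carton -0.0405 0.0415
220 carton -0.0404 0.0416
260 carton -0.0404 0.0413
```

The carton spans −41 to +42 mm, and the near rail's outer edge sits at −67 mm as expected. Carrying on.

>>> move_arm:
  targets:
    - [[0.5, 0, 0, 0, 0, 0, 0], [0.8, 0, 0, 0, 0, 0, 0], [0.8, 0, 0, 0, 0, 0, 0], [0.8, 0, 0, 0, 0, 0, 0], [0.8, 0, 0, 0, 0, 0, 0], [0.8, 0, 0, 0, 0, 0, 0], [0.8, 0, 0, 0, 0, 0, 0], [0.7, 0, 0, 0, 0, 0, 0]]

```text
clock: 15.85
ee_pos: [0.5657, -0.0489, 0.0348]
tcp_rot: [[0.189, 0.982, 0.0], [0.982, -0.189, -0.0], [-0.0, 0.0, -1.0]]
force: [-0.1, -2.5, -0.7]
grip_width: 0.503
grasp_force: 0.6
```

>>> move_arm:
  targets:
    - [[0.8, 0, 0, 0, 0, 0, 0], [0.8, 0, 0, 0, 0, 0, 0], [0.8, 0, 0, 0, 0, 0, 0], [0.8, 0, 0, 0, 0, 0, 0], [0.8, 0, 0, 0, 0, 0, 0], [0.6, 0, 0, 0, 0, 0, 0], [0.5, 0, 0, 0, 0, 0, 0], [0, 0, 0, 0, 0, 0, 0]]

```text
clock: 16.85
ee_pos: [0.5753, 0.0011, 0.0348]
tcp_rot: [[0.189, 0.982, 0.0], [0.982, -0.189, 0.0], [0.0, 0.0, -1.0]]
force: [1.2, -0.5, 0.4]
grip_width: 0.505
grasp_force: 0.0
```

```bash
python3 s.py pics/s6.png; python3 c.py
```

```text
16.85 [0.57528015 0.00105387 0.03478612] tcp rack [0.00232043 0.01067781] head 10.883186722648018 [ 1.17512214 -0.46959399  0.44144362]
(334, 220, 17, 28) 257.5
10 carton -0.0401 0.0487 near -0.0676 -0.0584 mid 0.0588 0.0634
40 carton -0.04 0.0483 near -0.0672 -0.0582 mid 0.059 0.0632
70 carton -0.0412 0.0482 near -0.0673 -0.06 mid 0.0606 0.0635
100 carton -0.0411 0.0484 near -0.0674 -0.0599 mid 0.0608 0.0633
140 carton -0.0411 0.0481 near -0.0671 -0.0598 mid 0.0605 0.0631
180 carton -0.0399 0.0477 near -0.0674 -0.0588
220 carton -0.0402 0.063 near -0.0672 -0.0587 mid 0.0588 0.0633
260 carton -0.0401 0.0413 near -0.0675 -0.0586 mid 0.059 0.0632
```

>>> move_arm:
  targets:
    - [[0.5, 0, 0, 0, 0, 0, 0], [0.6, 0, 0, 0, 0, 0, 0], [0.6, 0, 0, 0, 0, 0, 0], [0.5, 0, 0, 0, 0, 0, 0], [0.4, 0, 0, 0, 0, 0, 0], [0.3, 0, 0, 0, 0, 0, 0], [0.2, 0, 0, 0, 0, 0, 0], [0, 0, 0, 0, 0, 0, 0]]

```text
clock: 17.95
ee_pos: [0.5811, 0.0314, 0.0347]
tcp_rot: [[0.189, 0.982, 0.0], [0.982, -0.189, 0.0], [0.0, -0.0, -1.0]]
force: [0.4, 0.0, -0.8]
grip_width: 0.499
grasp_force: 0.0
```

>>> move_arm:
  targets:
    - [[0.2, 0, 0, 0, 0, 0, 0], [0.2, 0, 0, 0, 0, 0, 0], [0.1, 0, 0, 0, 0, 0, 0]]

```text
clock: 18.32
ee_pos: [0.582, 0.0361, 0.0347]
tcp_rot: [[0.189, 0.982, -0.0], [0.982, -0.189, 0.0], [-0.0, -0.0, -1.0]]
force: [-0.2, -0.8, -0.6]
grip_width: 0.501
grasp_force: 0.8
```

>>> move_arm:
  targets:
    - [[0.1, 0, 0, 0, 0, 0, 0], [0.1, 0, 0, 0, 0, 0, 0]]

```text
clock: 18.58
ee_pos: [0.5823, 0.038, 0.0347]
tcp_rot: [[0.189, 0.982, -0.0], [0.982, -0.189, 0.0], [0.0, -0.0, -1.0]]
force: [0.5, -1.0, -0.7]
grip_width: 0.503
grasp_force: 0.7
```

>>> move_arm:
  targets:
    - [[0.1, 0, 0, 0, 0, 0, 0], [0.1, 0, 0, 0, 0, 0, 0]]

```text
clock: 18.82
ee_pos: [0.5827, 0.0389, 0.0348]
tcp_rot: [[0.189, 0.982, -0.0], [0.982, -0.189, -0.002], [-0.002, 0.0, -1.0]]
force: [-2.1, -11.4, 0.7]
grip_width: 0.499
grasp_force: 5.7
```

>>> move_arm:
  targets:
    - [[0.1, 0, 0, 0, 0, 0, 0], [0.1, 0, 0, 0, 0, 0, 0]]

```text
clock: 19.08
ee_pos: [0.5827, 0.039, 0.0349]
tcp_rot: [[0.189, 0.982, -0.002], [0.982, -0.189, -0.005], [-0.005, -0.001, -1.0]]
force: [-6.3, -22.3, 2.9]
grip_width: 0.504
grasp_force: 11.6
```

The force rose to 22 N with no further travel, so the carton is against the stop. Backing off straight and rising clear.

>>> move_arm:
  targets:
    - [[-0.4, 0, 0, 0, 0, 0, 0], [-1, 0, 0, 0, 0, 0, 0], [-1.5, 0, 0, 0, 0, 0, 0], [-1.5, 0, 0, 0, 0, 0, 0], [-1, 0, -3, 0, 0, 0, 0], [0, 0, -5, 0, 0, 0, 0], [0, 0, -5, 0, 0, 0, 0], [0, 0, -5, 0, 0, 0, 0]]

```text
clock: 20.08
ee_pos: [0.5725, -0.0119, 0.2164]
tcp_rot: [[0.19, 0.982, 0.0], [0.982, -0.19, 0.0], [0.0, -0.0, -1.0]]
force: [0.3, -0.4, 0.0]
grip_width: 0.497
grasp_force: 0.0
```

>>> move_arm:
  targets:
    - [[0, 0, -5, 0, 0, 0, 0], [-3, 0, -4, 0, 0, 0, 0], [0, 0, 0, 0, 0, 0, 0], [0, 0, 0, 0, 0, 0, 0]]

```text
clock: 20.58
ee_pos: [0.5668, -0.0408, 0.3037]
tcp_rot: [[0.19, 0.982, -0.002], [0.982, -0.19, 0.001], [0.0, -0.002, -1.0]]
force: [0.1, -0.3, -0.5]
grip_width: 0.498
grasp_force: 0.0
```

Run:
```python
from h import *
o=manip.get_obs();print(o["clock"],o["ee_pos"],o["force"]); rk=(.571,-.009,10.8)
i=manip.get_image("wrist")
b=[c for c in blobs(mask(i,(10,150,150),(22,255,255)),150)]
for c in b[:4]:
    B=cv2.boxPoints(cv2.minAreaRect(c)); Q=np.array([rel(cast(i,p,.07),rk) for p in B]); print(cv2.contourArea(c),Q.mean(0).round(4),Q.round(3).tolist())
w=mask(i,(8,60,150),(28,255,255))
for c in blobs(w,1000)[:3]:
    B=cv2.boxPoints(cv2.minAreaRect(c)); print("box",np.array([rel(cast(i,p,.07),rk) for p in B]).round(3).tolist())
```

```text
20.575 [ 0.56684577 -0.04080645  0.30370212] [ 0.1203239  -0.29704973 -0.47988255]
415.0 [0.2935 0.1113] [[0.274, 0.094], [0.295, 0.138], [0.313, 0.129], [0.292, 0.084]]
box [[-0.084, 0.173], [0.163, 0.209], [0.3, -0.162], [-0.035, -0.23]]
box [[-0.04, 0.173], [0.044, 0.173], [0.048, 0.061], [-0.045, 0.061]]
box [[-0.348, 0.124], [-0.292, 0.146], [-0.225, -0.062], [-0.289, -0.094]]
```

```bash
python3 -c "
from plant import manip
print(manip.job_done())"
```

```text
the job is handed in; nothing more can be done
None
```

The orange-banded carton is home against the lane's stop, square and within about 2 mm of the lane's middle, the hand is drawn clear, and the job was handed in at about 20.6 s; no touch on the rails showed in the forces or images, though no verdict was returned.

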